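# Square up a tube block to the fence

### The job

The heavy aluminium tube block stands roughly end-on to the low steel fence on the bench. With the fingertips, push it round on the bench and up to the fence, until one of its long sides lies flush against the fence's straight face with neither end sticking out past the fence; then take the hand away. Only push it: do not lift, carry or tip it, and leave the bottle, the jar and the tip box where they stand.

Things in the scene. Friction and masses are not known exactly. Their poses are not given: they have to be found in the camera images.
- block: heavy loose block of bare aluminium for test tubes, about 0.9 kg, 90 mm (its x) by 130 mm (its y, the long way) by 36 mm high, with 12 round blind holes of 18 mm in its flat top (3 rows of 4). Origin: centre of its underside; z up. It slides flat on the bench when pushed low on its sides. Its two long sides (at x = -45 and x = +45 mm) are alike: either may end against the fence. It starts with its long way 50 to 130 degrees off the fence's.
- fence: low dark steel fence fixed to the bench: an upright bar 230 mm long, 8 mm thick and 26 mm high, with a flat foot and two black thumb screws (up to 23 mm high) behind it, reaching 42 mm behind the face. Origin: middle of the foot of the straight face that the block must lie against (the face towards the robot). x points horizontally out of the back of the fence, away from the block; y runs along the face (ends at -115 and +115 mm); z up.
- bottle: bystander: small amber reagent bottle, 54 mm across, 100 mm high, standing loose beyond one end of the fence. Origin: centre of its underside.
- jar: bystander: small white jar, 54 mm across, 65 mm high, standing loose beyond the other end of the fence. Origin: centre of its underside.
- tipbox: bystander: grey closed box of pipette tips, 75 mm (x) by 110 mm (y) by 45 mm high, standing loose farther out on the left. Origin: centre of its underside.
Mind the look-alikes: they are no part of the job. Several things look just like the fence: the one meant starts farthest from the robot's base.

How it is judged:
By the outcome, as a careful person would: the job done as asked, in the order asked, and still so for the second after the job is handed in, with the robot touching nothing.
It also fails if it takes over 72 s, if anything falls off the work surface, if the arm or the gripper's body presses on something with over 40 N, if the wrist force passes 120 N, or if a joint passes its speed limit or range.

### The arm

A 6-joint arm with a two-finger parallel gripper is mounted at the origin on the work surface. World frame = base frame: x ahead of the robot, y to its left, z up, the work surface at z = 0. Lengths are in m, angles in degrees, forces in N, time in s.
With the tool pointing down it reaches from about 0.4 to 0.825 m from the base axis. Payload 7 kg.
Tool frame: the origin (TCP) lies on the centre line of the jaws, within the pads' length; the fingertips stand 11 mm ahead of it and the grasp point (between the pads) lies 8 mm behind it; z points along the fingers, y is the line along which they close (so a half turn about z gives the same grasp; the last joint's range is limited). The gripper opens to 88 mm and grips with 3 to 60 N. Pads are 19 mm wide; open, the fingers measure 130 mm over their backs; the gripper's body (78 mm by 193 mm) begins 47 mm behind the grasp point.
Start: joints at [89.215, 20.546, 0.682, 0, -70.136, -16.507], TCP at [0.201, 0.644, 0.238] pointing down, gripper open.
Joint ranges: [-176.03, 176.03], [-82.01, 121.73], [-58.28, 71.71], [-173.87, 95.51], [-174.79, -0.11], [-173.66, 173.66]. Speed limits (degrees/s): [136.94, 136.94, 172.46, 180, 180, 180].

### API

Orientations are given as [roll, pitch, yaw] about the fixed x, y, z axes, in that order (R = Rz(yaw) Ry(pitch) Rx(roll)).
In Python, from plant import r, capture, camera_model, job gives the robot as it stands.
- The arm moves only by the tool drive_tool, never from a script. Its argument "increments" is a list that holds one entry, the list of rows, each a list of 5 numbers: the gripper's target within -1 to 1 (fully open at 1, half-way at 0, shut at -1), then the shift along the tool's x, y, z scaled (see below), then the turn about the tool's z scaled (see below). In form: [[[gripper, tx, ty, tz, roll], ...]]. A call has 1 to 5 rows; each row is the pose to reach, as a shift and turn from the pose commanded when the call began, along the tool's axes at that moment, turning the shorter way round; what a row does not reach only later rows make up. The controller multiplies each number of a shift by 120 mm and each number of a turn by 360 degrees. A row lasts 1/8 s, in which the tool goes at most 62.5 mm and 10.7 degrees, less where a joint would pass 70% of its speed; a pose out of reach is approached as far as the arm can. A call with a number of a shift or a turn outside -1 to 1 is refused whole. A call with a gripper value outside its range is refused whole. The fingers move at their own pace and stop on an object; "squeeze" is the grip in N (left out, the last holds). Time passes only in rows, so rows that repeat a pose let the fingers close. It gives the time, the measured TCP pose, the force, the opening and the grip force at its end, in the units of the state.
- r.get_state(): the state, without advancing time (a new reading comes with each control period).
- capture(name): name is "scene" or "side" or "wrist"; returns the picture (400x640x3 uint8, red, green, blue); there is no depth.
- camera_model(name): a dict with "camera_matrix" (3x3 intrinsics, pixels), "k1" (the pictures are not rectified: a ray, as slopes to the right and down, at radius r is drawn at 1 + k1 r^2 times it, then the intrinsics apply), "rvec" (rotation vector, rad) and "tvec" (3), from world to camera coordinates, as OpenCV has them. Camera axes: x right, y down, z forward; pixel columns grow to the right and rows downward; lengths in m; the calibration is good to about 2 mm. A picture is of the moment at which its call begins: read the wrist's pose just before it. camera_model takes no time and is no camera call; for the wrist camera it gives the pose at the moment of the call.
- job.close_job(): hands the job in; it is judged then, once.
The state is a dict: "time_s": time; "joints": joint angles; "qd": joint speeds; "joint_torque": joint torques, N m; "tcp_pos": TCP position; "eef_rot": TCP orientation; "contact_force": force on the tool from outside, world axes, zero at the start; "moment": the same for the moment, N m; "gripper_width": finger opening in m; "gripper_force": force on a finger pad.
Only numpy, scipy, OpenCV 4.12 (cv2) and the standard library are available. Lean on these libraries where they do the work, as an engineer would, in place of code of your own. Each camera call takes 0.05 s, during which the arm holds its last target. There are 200 camera calls.

## Working session

There is one attempt and no reset: what is moved stays moved. The work goes in short steps, Python scripts to look and compute and a tool call to move; the robot and the scene stay as the last step left them, time stands still between calls to the robot, and variables do not carry over. Pictures are saved under pics/ and viewed, at most 10 in all, crops included, and the job is handed in when it is done.

Besides the shell and the picture viewer there is one more tool, called as a command line: name --argument value ..., lists and objects as JSON in quotes. drive_tool: Moves the arm, as the interface text tells. Its arguments: {"type":"object","properties":{"increments":{"type":"array"},"squeeze":{"type":"number"}},"required":["increments"]}

```bash
ls; mkdir -p pics
python3 - <<'E'
from plant import r,capture,camera_model
import cv2
for n in ["scene","side"]:
    cv2.imwrite(f"pics/{n}0.png",capture(n)[:,:,::-1]); m=camera_model(n); print(n,m)
s=r.get_state(); print(s["time_s"],s["tcp_pos"],s["eef_rot"])
E
```

```text
pics
scene {'camera_matrix': array([[467.96809889,   0.        , 319.83836395],
       [  0.        , 467.96809889, 199.84661164],
       [  0.        ,   0.        ,   1.        ]]), 'k1': 0.01007651029664328, 'rvec': array([ 1.53792195,  1.90686586, -0.92370158]), 'tvec': array([ 0.05670959, -0.29608252,  1.6128954 ])}
side {'camera_matrix': array([[479.18218709,   0.        , 321.40066201],
       [  0.        , 479.18218709, 202.36951762],
       [  0.        ,   0.        ,   1.        ]]), 'k1': -0.12417556141751077, 'rvec': array([ 2.05253806, -0.49992556,  0.3170659 ]), 'tvec': array([-0.41341016,  0.18583776,  1.02381384])}
0.1 [0.20054686 0.64410617 0.23676841] [ 1.79920762e+02 -8.56952438e-03 -1.72967095e+01]
```

View pics/scene0.png

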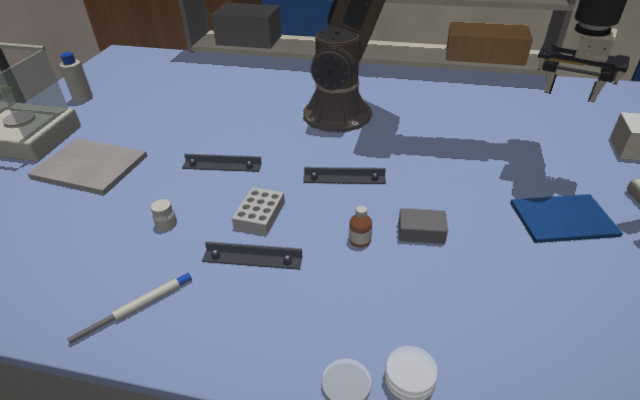

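View pics/side0.png

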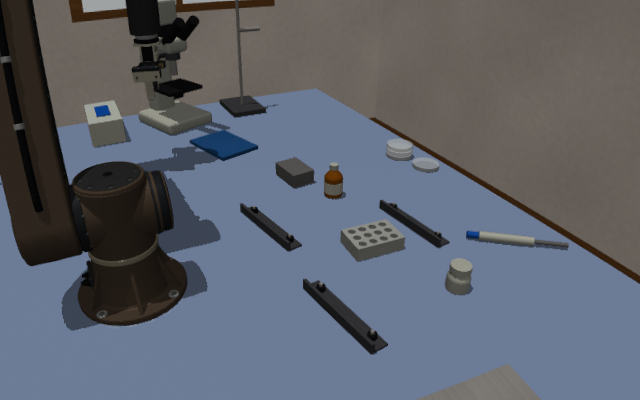

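The scene picture shows the target fence (farthest from base) at about (253,256), the block at (258,210), jar (163,215), bottle (361,228) and tip box (423,225). Now I'll enlarge the crops.

Run:
```python
import cv2
a=cv2.imread("pics/scene0.png")[170:290,140:310]; cv2.imwrite("pics/sc.png",cv2.resize(a,None,fx=4.5,fy=4.5,interpolation=cv2.INTER_CUBIC))
a=cv2.imread("pics/side0.png")[155:305,315:485]; cv2.imwrite("pics/sd.png",cv2.resize(a,None,fx=4,fy=4,interpolation=cv2.INTER_CUBIC))
```

```text
(no output)
```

View pics/sc.png

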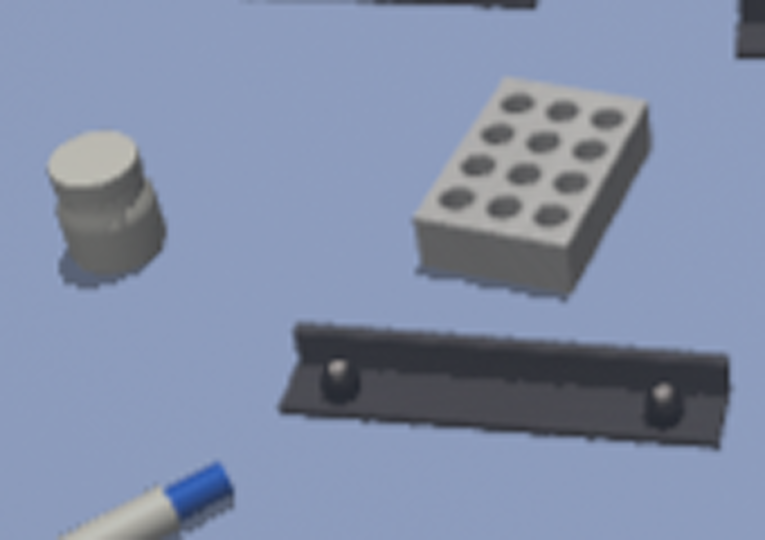

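View pics/sd.png

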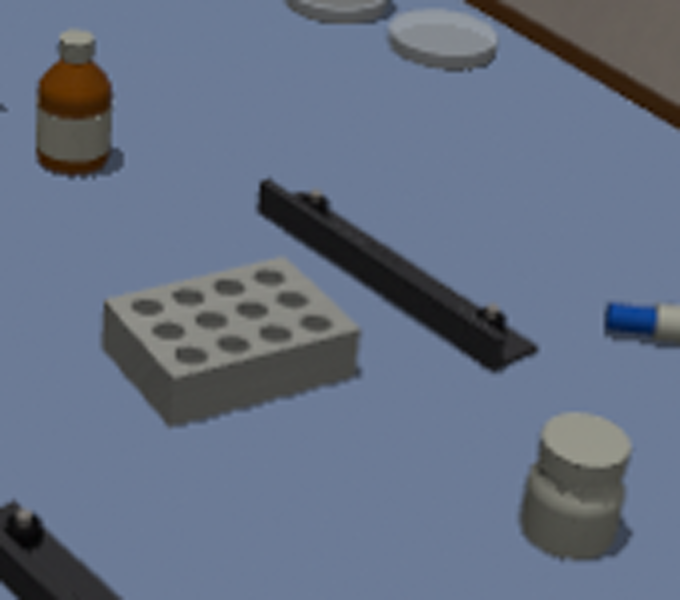

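The crops show the block's top corners, the fence face edges, and the jar and bottle bases. I'll triangulate and plane-project these.

```bash
cat > h.py <<'E'
import numpy as np, cv2
from plant import r,capture,camera_model
def ray(m,px):
    K=m["camera_matrix"]; p=np.atleast_2d(np.array(px,float))
    n=cv2.undistortPoints(p[:,None],K,np.array([m["k1"],0,0,0.]))[:,0]
    R=cv2.Rodrigues(m["rvec"])[0]; c=-R.T@m["tvec"]
    return c,np.c_[n,np.ones(len(n))]@R
def plane(m,px,z):
    c,d=ray(m,px); return (c+d*((z-c[2])/d[:,2])[:,None])[:,:2]
def proj(m,P):
    return cv2.projectPoints(np.array(P,float),m["rvec"],m["tvec"],m["camera_matrix"],np.array([m["k1"],0,0,0.]))[0][:,0]
E
python3 - <<'E'
from h import *
np.set_printoptions(precision=4,suppress=True)
sc,sd=camera_model("scene"),camera_model("side")
S=lambda l:np.array(l)/4.5+[140,170]-.4
D=lambda l:np.array(l)/4+[315,155]-.4
for n,P in [("scene",plane(sc,S([(505,79),(650,102),(568,246),(414,219)]),.036)),("side",plane(sd,D([(105,303),(285,258),(358,330),(173,378)]),.036))]:
    e=np.roll(P,-1,0)-P; print(n,"block",P.tolist(),"c",P.mean(0),np.linalg.norm(e,axis=1),np.degrees(np.arctan2(e[:,1],e[:,0])))
for n,P in [("sc top",plane(sc,S([(297,324),(728,355)]),.026)),("sc footback",plane(sc,S([(281,412),(718,447)]),0.)),("sd bot",plane(sd,D([(260,210),(497,370)]),0)),("sd top",plane(sd,D([(262,182),(497,337)]),.026))]:
    e=P[1]-P[0];print(n,P.tolist(),P.mean(0),np.linalg.norm(e),np.degrees(np.arctan2(e[1],e[0])))
print("jar",plane(sc,S([(100,158)]),.065),plane(sd,D([(585,440)]),.065))
print("bottle",plane(sc,[(361.5,211)],.1),plane(sd,D([(77,42)]),.1))
E
```

```text
scene block [[0.49250656184982167, -0.13061578578955835], [0.4968683600219932, -0.040163885567524205], [0.625190493601673, -0.04858991573360594], [0.6209594243937813, -0.13808040559591978]] c [ 0.5589 -0.0894] [0.0906 0.1286 0.0896 0.1287] [ 87.2392  -3.7568 -92.7069 176.6742]
side block [[0.4949648174769129, -0.050404204520652196], [0.6246260095926388, -0.05650182455769415], [0.6175793956051523, -0.1442439290230919], [0.49086596165335883, -0.13606944874383398]] c [ 0.557  -0.0968] [0.1298 0.088  0.127  0.0858] [ -2.6925 -94.5916 176.3089  87.2606]
sc top [[0.7009329982449299, -0.1737077564742095], [0.6777734750047253, 0.05331262748414056]] [ 0.6894 -0.0602] 0.2281986377025732 95.82488778626784
sc footback [[0.7393082458218275, -0.17079254938360455], [0.7170993265303406, 0.05705181460660899]] [ 0.7282 -0.0569] 0.2289242020805155 95.56726583505274
sd bot [[0.6811164843872465, 0.05021633314414731], [0.7049041059340353, -0.17839993186912506]] [ 0.693  -0.0641] 0.2298504895958937 -84.05972519181908
sd top [[0.6771971550466319, 0.04576571968197363], [0.7003142217153345, -0.17791840119002889]] [ 0.6888 -0.0661] 0.22487548710707858 -84.09960428342883
jar [[ 0.6376 -0.3094]] [[ 0.6363 -0.3186]]
bottle [[0.6053 0.1791]] [[0.5928 0.1629]]
```

```bash
cat >> h.py <<'E'
def calls(wps):
    """print shift/turn numbers (units) for a list of commanded poses (x,y,z,yaw), each from the previous"""
    for a,b in zip(wps,wps[1:]):
        y=np.radians(a[3]); d=np.subtract(b,a)
        X=np.array([np.cos(y),np.sin(y)]);Y=np.array([np.sin(y),-np.cos(y)])
        print("->",np.round(b,4),"row",np.round([d[:2]@X/.12,d[:2]@Y/.12,-d[2]/.12,-((d[3]+180)%360-180)/360],3))
E
python3 - <<'E'
from h import *
sc,sd=camera_model("scene"),camera_model("side")
print(plane(sc,[(184,156),(261,157),(305,170),(385,171)],.026).round(3).tolist())
w=[(.2005,.6441,.2368,-17.3),(.28,.53,.2,-45),(.36,.42,.2,-70),(.43,.31,.2,-93.2),(.47,.20,.2,-93.2),(.5,.09,.2,-93.2),(.52,-.02,.2,-93.2),(.54,-.12,.2,-93.2),(.5535,-.18,.2,-93.2)]
calls(w)
E
```

```text
[[0.376, -0.384], [0.338, -0.158], [0.376, -0.015], [0.338, 0.206]]
-> [  0.28   0.53   0.2  -45.  ] row [0.915 0.711 0.307 0.077]
-> [  0.36   0.42   0.2  -70.  ] row [ 1.12   0.177 -0.     0.069]
-> [  0.43   0.31   0.2  -93.2 ] row [ 1.061 -0.235 -0.     0.064]
-> [  0.47   0.2    0.2  -93.2 ] row [ 0.897 -0.384 -0.    -0.   ]
-> [ 5.00e-01  9.00e-02  2.00e-01 -9.32e+01] row [ 0.901 -0.301 -0.    -0.   ]
-> [ 5.20e-01 -2.00e-02  2.00e-01 -9.32e+01] row [ 0.906 -0.218 -0.    -0.   ]
-> [  0.54  -0.12   0.2  -93.2 ] row [ 0.823 -0.213 -0.    -0.   ]
-> [  0.5535  -0.18     0.2    -93.2   ] row [ 0.493 -0.14  -0.    -0.   ]
```

drive_tool --increments '[[[1,0.46,0.36,0.15,0.03],[1,0.92,0.71,0.3,0.06],[1,0.92,0.71,0.3,0.077],[1,0.92,0.71,0.3,0.077]]]'

```text
time_s: 0.6
tcp_pos: [0.2815, 0.5288, 0.2012]
eef_rot: [179.9, -0.0, -45.1]
contact_force: [-0.7, 0.4, -0.7]
gripper_width: 0.0874
gripper_force: 0.0
```

Signs are right. Carrying on.

drive_tool --increments '[[[1,0.45,0.08,0,0.025],[1,0.9,0.15,0,0.05],[1,1,0.18,0,0.069],[1,1,0.18,0,0.069]]]'

```text
time_s: 1.1
tcp_pos: [0.3506, 0.4303, 0.2018]
eef_rot: [-180.0, 0.0, -69.8]
contact_force: [0.4, 1.0, 0.2]
gripper_width: 0.0879
gripper_force: 0.0
```

drive_tool --increments '[[[1,0.45,-0.11,0,0.025],[1,0.9,-0.22,0,0.05],[1,1,-0.24,0,0.064],[1,1,-0.24,0,0.064]]]'

```text
time_s: 1.6
tcp_pos: [0.4189, 0.328, 0.2016]
eef_rot: [-180.0, 0.0, -92.7]
contact_force: [-0.2, 0.4, 1.1]
gripper_width: 0.0878
gripper_force: 0.0
```

drive_tool --increments '[[[1,0.45,-0.19,0,0],[1,0.95,-0.38,0,0],[1,1,-0.38,0,0]]]'

```text
time_s: 1.98
tcp_pos: [0.4585, 0.2041, 0.2016]
eef_rot: [180.0, -0.0, -92.7]
contact_force: [-0.6, 0.0, -0.2]
gripper_width: 0.0874
gripper_force: 0.0
```

drive_tool --increments '[[[1,0.45,-0.15,0,0],[1,0.9,-0.3,0,0],[1,1,-0.3,0,0]]]'

```text
time_s: 2.35
tcp_pos: [0.4887, 0.083, 0.2015]
eef_rot: [180.0, -0.0, -92.8]
contact_force: [-0.4, 0.2, 0.1]
gripper_width: 0.0875
gripper_force: 0.0
```

drive_tool --increments '[[[1,0.45,-0.11,0,0],[1,0.9,-0.22,0,0],[1,0.9,-0.22,0,0]]]'

```text
time_s: 2.72
tcp_pos: [0.5097, -0.0267, 0.2014]
eef_rot: [180.0, -0.0, -92.9]
contact_force: [-0.7, 0.4, -0.7]
gripper_width: 0.0875
gripper_force: 0.0
```

drive_tool --increments '[[[1,0.4,-0.1,0,0],[1,0.82,-0.21,0,0],[1,0.82,-0.21,0,0],[1,0.82,-0.21,0,0]]]'

```text
time_s: 3.22
tcp_pos: [0.5296, -0.1237, 0.2013]
eef_rot: [180.0, 0.0, -92.8]
contact_force: [-0.4, -0.2, 0.0]
gripper_width: 0.0878
gripper_force: 0.0
```

Run:
```python
from h import *
s=r.get_state(); m=camera_model("wrist"); cv2.imwrite("pics/w1.png",capture("wrist")[:,:,::-1]); np.save("w1.npy",m,allow_pickle=True)
print(s["time_s"],s["tcp_pos"],s["eef_rot"])
```

```text
3.225 [ 0.52957674 -0.12366572  0.20131131] [ 1.79983249e+02  1.32250733e-02 -9.27756435e+01]
```

View pics/w1.png

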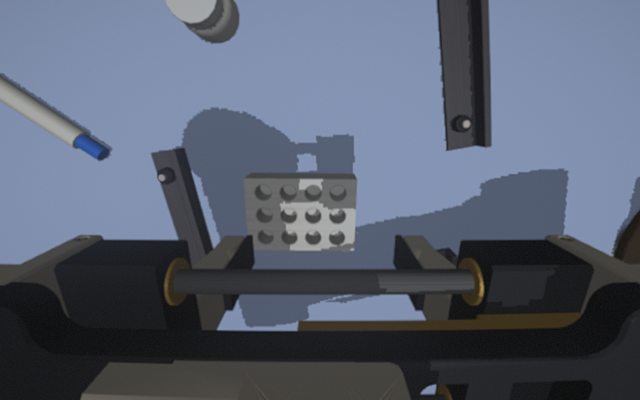

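The wrist picture shows the block's top face, with edges at rows ~181 and ~249 and columns 247 to 355. The target fence's -y end is at (152–183,150) on the left, and the jar is at the top.

Run:
```python
from h import *
np.set_printoptions(precision=4,suppress=True)
m=np.load("w1.npy",allow_pickle=True).item()
P=plane(m,[(247,181),(356,180),(354,250),(249,250)],.036);e=np.roll(P,-1,0)-P
print(P.tolist(),P.mean(0),np.linalg.norm(e,axis=1),np.degrees(np.arctan2(e[:,1],e[:,0])))
print("low edge",plane(m,[(246,175),(355,174)],0).tolist())
print("fence top front end",plane(m,[(181,149)],.026),"foot back",plane(m,[(152,154)],.003))
w=[(.5296,-.1237,.2013,-93),(.5535,-.185,.2,-93.2),(.5535,-.185,.105,-93.2),(.5535,-.185,.021,-93.2)];calls(w)
```

```text
[[0.6163471540967589, -0.1370880487490686], [0.4917723208348422, -0.1322459208073693], [0.4954474968956183, -0.04420334204498991], [0.625047991522755, -0.050278110333116355]] [ 0.5572 -0.091 ] [0.1247 0.0881 0.1297 0.0872] [177.7741  87.6097  -2.6837 -95.7236]
low edge [[0.6271274565026286, -0.1373820417005338], [0.48902700921227876, -0.13198793406397274]]
fence top front end [[ 0.6909 -0.1762]] foot back [[ 0.7405 -0.1703]]
-> [  0.5535  -0.185    0.2    -93.2   ] row [ 0.5   -0.226  0.011  0.001]
-> [  0.5535  -0.185    0.105  -93.2   ] row [ 0.     0.     0.792 -0.   ]
-> [  0.5535  -0.185    0.021  -93.2   ] row [ 0.   0.   0.7 -0. ]
```

drive_tool --increments '[[[1,0.25,-0.11,0,0],[1,0.5,-0.23,0.01,0.001],[1,0.5,-0.23,0.4,0.001],[1,0.5,-0.23,0.8,0.001],[1,0.5,-0.23,0.8,0.001]]]'

```text
time_s: 3.9
tcp_pos: [0.5515, -0.1847, 0.1026]
eef_rot: [179.6, 0.0, -93.1]
contact_force: [0.9, 0.1, 1.2]
gripper_width: 0.0877
gripper_force: 0.0
```

drive_tool --increments '[[[1,0,0,0.25,0],[1,0,0,0.5,0],[1,0,0,0.71,0],[1,0,0,0.71,0]]]'

```text
time_s: 4.4
tcp_pos: [0.5541, -0.1855, 0.0209]
eef_rot: [179.9, -0.0, -93.1]
contact_force: [-0.6, -0.4, 0.5]
gripper_width: 0.0877
gripper_force: 0.0
```

Run:
```python
from h import *
P=np.array([-54.5,-50])
for k in range(1,6):
    t=np.radians(3.24*k);R=np.array([[np.cos(t),-np.sin(t)],[np.sin(t),np.cos(t)]])
    print(((P-R@P)/120).round(3).tolist(),.009*k)
calls([(.5541,-.1855,.0209,-93.1),(.5546,-.1455,.0205,-93)])
```

```text
[-0.024, 0.025] 0.009
[-0.05, 0.049] 0.018
[-0.077, 0.071] 0.026999999999999996
[-0.105, 0.091] 0.036
[-0.134, 0.11] 0.045
-> [ 5.546e-01 -1.455e-01  2.050e-02 -9.300e+01] row [-0.333  0.014  0.003 -0.   ]
```

drive_tool --increments '[[[1,-0.08,0,0,0],[1,-0.16,0,0,0],[1,-0.22,0,0,0],[1,-0.27,0,0,0],[1,-0.32,0,0,0]]]'

```text
time_s: 5.03
tcp_pos: [0.556, -0.1478, 0.0205]
eef_rot: [-180.0, -0.0, -93.2]
contact_force: [-1.9, -5.9, 1.5]
gripper_width: 0.0876
gripper_force: 2.0
```

drive_tool --increments '[[[1,-0.024,0.025,0,0.009],[1,-0.05,0.049,0,0.018],[1,-0.077,0.071,0,0.027],[1,-0.105,0.091,0,0.036],[1,-0.134,0.11,0,0.045]]]'

```text
time_s: 5.65
tcp_pos: [0.5429, -0.132, 0.0205]
eef_rot: [179.9, -0.1, -109.5]
contact_force: [-2.3, -5.4, 4.1]
gripper_width: 0.0873
gripper_force: 2.8
```

drive_tool --increments '[[[1,-0.024,0.025,0,0.009],[1,-0.05,0.049,0,0.018],[1,-0.077,0.071,0,0.027],[1,-0.105,0.091,0,0.036],[1,-0.134,0.11,0,0.045]]]'

```text
time_s: 6.28
tcp_pos: [0.5348, -0.1127, 0.0204]
eef_rot: [179.9, -0.2, -125.7]
contact_force: [-4.2, -7.1, 6.1]
gripper_width: 0.0878
gripper_force: 3.8
```

Run:
```python
from h import *
s=r.get_state(); m=camera_model("wrist"); cv2.imwrite("pics/w2.png",capture("wrist")[:,:,::-1]); np.save("w2.npy",m,allow_pickle=True)
print(s["time_s"],s["tcp_pos"],s["eef_rot"])
```

```text
6.275 [ 0.53477021 -0.11270629  0.02043475] [ 1.79893540e+02 -1.74148712e-01 -1.25741793e+02]
```

View pics/w2.png

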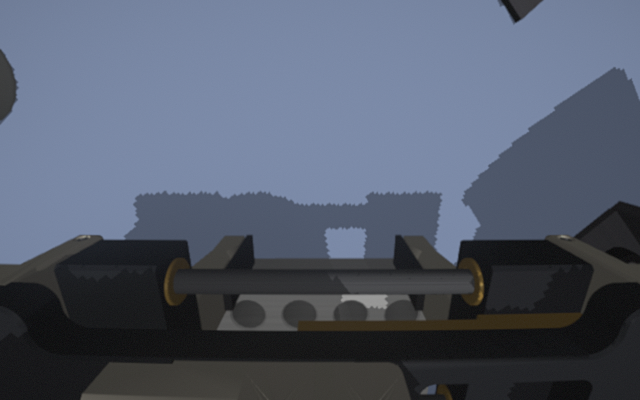

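The wrist picture shows the block flush between both fingertips, with its hole row centred at about column 325. The arc is tracking, so I continue.

drive_tool --increments '[[[1,-0.024,0.025,0,0.009],[1,-0.05,0.049,0,0.018],[1,-0.077,0.071,0,0.027],[1,-0.105,0.091,0,0.036],[1,-0.134,0.11,0,0.045]]]'

```text
time_s: 6.95
tcp_pos: [0.5322, -0.0922, 0.0202]
eef_rot: [179.9, -0.3, -142.0]
contact_force: [-6.7, -5.7, 7.7]
gripper_width: 0.0874
gripper_force: 4.6
```

drive_tool --increments '[[[1,-0.024,0.025,0,0.009],[1,-0.05,0.049,0,0.018],[1,-0.077,0.071,0,0.027],[1,-0.105,0.091,0,0.036],[1,-0.134,0.11,0,0.045]]]'

```text
time_s: 7.58
tcp_pos: [0.5361, -0.0717, 0.02]
eef_rot: [179.9, -0.4, -158.2]
contact_force: [-9.0, -4.1, 7.7]
gripper_width: 0.0877
gripper_force: 5.0
```

drive_tool --increments '[[[1,-0.024,0.025,0,0.009],[1,-0.05,0.049,0,0.018],[1,-0.077,0.071,0,0.027],[1,-0.105,0.091,0,0.036],[1,-0.134,0.11,0,0.045]]]'

```text
time_s: 8.2
tcp_pos: [0.5459, -0.0532, 0.0199]
eef_rot: [-180.0, -0.4, -174.4]
contact_force: [-9.9, -1.7, 9.1]
gripper_width: 0.0873
gripper_force: 5.0
```

Run:
```python
from h import *
a=cv2.resize(capture("scene")[170:290,140:310,::-1],None,fx=4.5,fy=4.5,interpolation=cv2.INTER_CUBIC)
b=cv2.resize(capture("side")[155:305,315:485,::-1],None,fx=4,fy=4,interpolation=cv2.INTER_CUBIC)
cv2.imwrite("pics/sc3.png",a);cv2.imwrite("pics/sd3.png",b)
```

```text
(no output)
```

View pics/sc3.png

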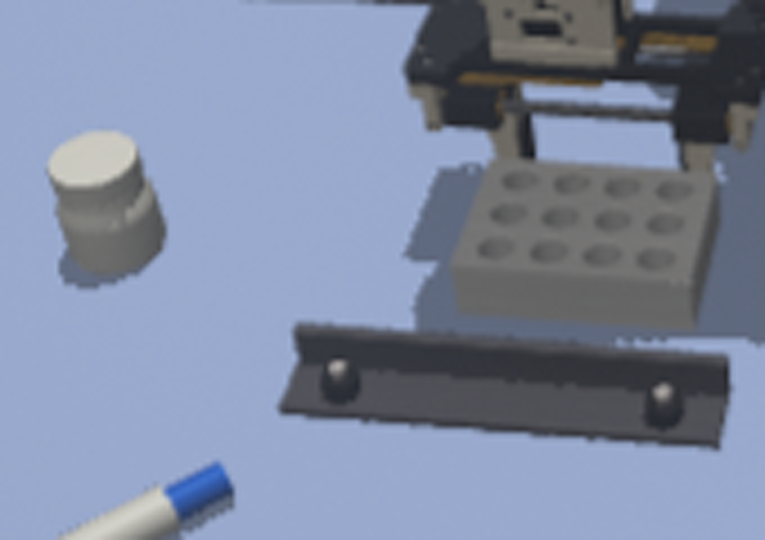

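The block is now about parallel to the fence. Its top corners are at crop (490,160), (718,172), (697,278), (454,264). I'll check the y_f margin and the remaining gap.

Run:
```python
from h import *
sc=camera_model("scene")
P=plane(sc,np.array([(490,160),(718,172),(697,278),(454,264)])/4.5+[140,170]-.4,.036)
t=np.radians(5.7);F=np.array([[np.cos(t),np.sin(t)],[-np.sin(t),np.cos(t)]])
Q=(P-[.6894,-.0602])@F.T; e=np.roll(Q,-1,0)-Q
print((Q*1000).round(1).tolist(),(Q.mean(0)*1000).round(1),np.linalg.norm(e,axis=1).round(3),np.degrees(np.arctan2(e[:,1],e[:,0])).round(1))
```

```text
[[-129.0, -41.3], [-131.3, 88.5], [-45.0, 91.1], [-42.7, -39.6]] [-87.   24.6] [0.13  0.086 0.131 0.086] [  91.     1.7  -89.  -178.9]
```

Block yaw is within 1° and y_f spans -41..+91 mm, inside ±115. I push straight about 42 mm, gently at the end.

drive_tool --increments '[[[1,-0.06,0,0,0],[1,-0.12,0,0,0],[1,-0.18,0,0,0],[1,-0.23,0,0,0],[1,-0.28,0,0,0]]]'

```text
time_s: 8.93
tcp_pos: [0.5788, -0.0501, 0.0196]
eef_rot: [-180.0, -0.5, -174.3]
contact_force: [-10.8, -1.2, 9.1]
gripper_width: 0.0876
gripper_force: 5.7
```

drive_tool --increments '[[[1,-0.015,0,0,0],[1,-0.03,0,0,0],[1,-0.045,0,0,0],[1,-0.06,0,0,0]]]'

```text
time_s: 9.43
tcp_pos: [0.5857, -0.0493, 0.0196]
eef_rot: [-180.0, -0.5, -174.3]
contact_force: [-15.3, 1.0, 13.4]
gripper_width: 0.0876
gripper_force: 7.8
```

drive_tool --increments '[[[1,-0.008,0,0,0],[1,-0.016,0,0,0],[1,-0.016,0,0,0]]]'

```text
time_s: 9.8
tcp_pos: [0.5857, -0.0493, 0.0195]
eef_rot: [-180.0, -0.7, -174.3]
contact_force: [-18.6, 0.3, 14.9]
gripper_width: 0.0875
gripper_force: 8.9
```

drive_tool --increments '[[[1,-0.008,0,0,0],[1,-0.016,0,0,0],[1,-0.016,0,0,0]]]'

```text
time_s: 10.18
tcp_pos: [0.5857, -0.0494, 0.0193]
eef_rot: [-180.0, -0.9, -174.3]
contact_force: [-23.3, 0.5, 19.0]
gripper_width: 0.0878
gripper_force: 11.6
```

Run:
```python
from h import *
print(r.get_state()["moment"])
a=cv2.resize(capture("scene")[195:275,195:310,::-1],(800,300*800//800),interpolation=cv2.INTER_CUBIC) if 0 else cv2.resize(capture("scene")[210:255,200:310,::-1],None,fx=7,fy=7,interpolation=cv2.INTER_CUBIC)
b=cv2.resize(capture("side")[190:245,350:460,::-1],None,fx=5,fy=5,interpolation=cv2.INTER_CUBIC)
b=cv2.copyMakeBorder(b,0,0,0,a.shape[1]-b.shape[1],cv2.BORDER_CONSTANT)
cv2.imwrite("pics/c4.png",np.vstack([a,b]))
```

```text
[0.67458818 7.94431343 0.26194145]
```

View pics/c4.png

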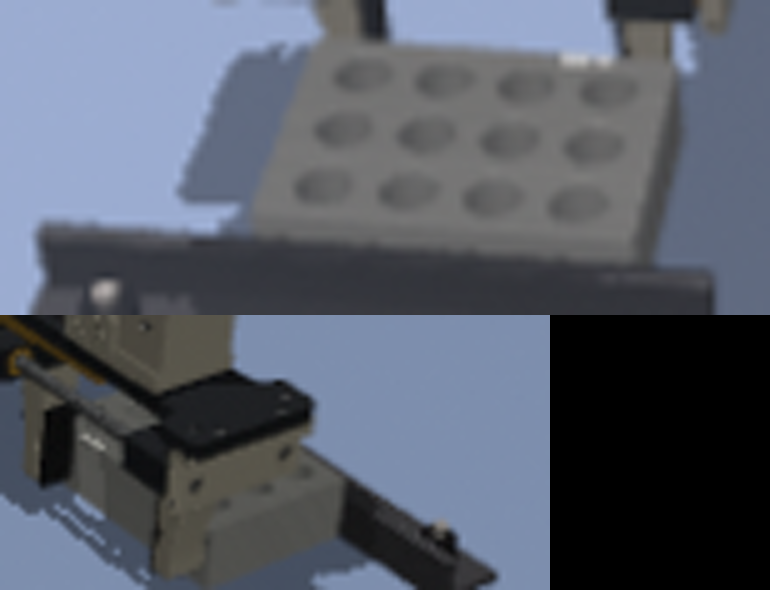

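The block sits against the fence face with an even top strip along it. I seat it by rocking the hand's yaw slightly, ±2°, under the same light pressure.

drive_tool --increments '[[[1,0,0,0,0.003],[1,0,0,0,0.006],[1,0,0,0,0.006]]]'

```text
time_s: 10.65
tcp_pos: [0.5838, -0.0492, 0.0192]
eef_rot: [-179.9, -1.0, -176.4]
contact_force: [-30.7, 3.2, 24.9]
gripper_width: 0.0878
gripper_force: 14.6
```

drive_tool --increments '[[[1,0,0,0,-0.004],[1,0,0,0,-0.008],[1,0,0,0,-0.012],[1,0,0,0,-0.012]]]'

```text
time_s: 11.15
tcp_pos: [0.5841, -0.05, 0.0191]
eef_rot: [180.0, -1.0, -172.4]
contact_force: [-26.5, 1.0, 21.5]
gripper_width: 0.0875
gripper_force: 13.2
```

drive_tool --increments '[[[1,0,0,0,0.003],[1,0,0,0,0.006],[1,0,0,0,0.006]]]'

```text
time_s: 11.52
tcp_pos: [0.5857, -0.0495, 0.019]
eef_rot: [-180.0, -0.9, -174.3]
contact_force: [-22.2, -0.9, 16.1]
gripper_width: 0.0875
gripper_force: 10.9
```

Rocking either way gives the same 2 mm retreat, so the block is flush and rigid against the fence. Backing off.

drive_tool --increments '[[[1,0.05,0,0,0],[1,0.12,0,0,0],[1,0.25,0,0,0],[1,0.4,0,0,0],[1,0.5,0,0,0]]]'

```text
time_s: 12.15
tcp_pos: [0.5332, -0.054, 0.0205]
eef_rot: [180.0, 0.0, -174.3]
contact_force: [-0.1, 0.8, 0.3]
gripper_width: 0.0874
gripper_force: 0.0
```

drive_tool --increments '[[[1,0,0,-0.25,0],[1,0,0,-0.5,0],[1,0,0,-0.75,0],[1,0,0,-1,0],[1,0,0,-1,0]]]'

```text
time_s: 12.78
tcp_pos: [0.5358, -0.0536, 0.143]
eef_rot: [180.0, 0.3, -174.2]
contact_force: [0.6, -0.1, -0.3]
gripper_width: 0.0875
gripper_force: 0.0
```

drive_tool --increments '[[[1,0.3,0,-0.3,0],[1,0.6,0,-0.6,0],[1,0.6,0,-0.8,0],[1,0.6,0,-0.8,0],[1,0.6,0,-0.8,0]]]'

```text
time_s: 13.4
tcp_pos: [0.4622, -0.0611, 0.2354]
eef_rot: [180.0, -0.1, -174.3]
contact_force: [-0.1, 1.0, -0.4]
gripper_width: 0.0874
gripper_force: 0.0
```

Run:
```python
from h import *
a=cv2.resize(capture("scene")[195:265,190:310,::-1],None,fx=5,fy=5,interpolation=cv2.INTER_CUBIC)[:310]
b=cv2.resize(capture("side")[190:248,340:460,::-1],None,fx=5,fy=5,interpolation=cv2.INTER_CUBIC)
cv2.imwrite("pics/c5.png",np.vstack([a,b]))
```

```text
(no output)
```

View pics/c5.png

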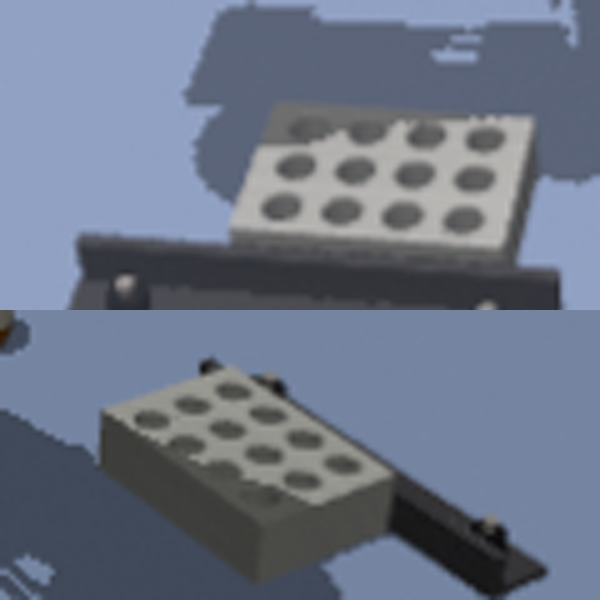

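The block lies flush along the fence in both views. Its far end (crop 510,262) stays inside the fence end (558,270). The hand is clear.

```bash
python3 -c "
from plant import job
print(job.close_job())"
```

```text
the job is handed in; nothing more can be done
None
```

The block was pushed round and now lies with one long side flush against the far fence, both ends inside it. The bystanders were left alone, the hand is clear, and the job was handed in at about 13.5 s; no verdict was returned.

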